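# Hang the turned pot and find its check dot in the inspection mirror

## Task

Hang the blue turned wooden pot by its handle on the twin drying hook, with its red dot on the side of the prongs' open tips, and let go of it. Then take the inspection mirror by its orange tab, turn it until the bench camera sees the red dot near the middle of the mirror, and finish while still holding the tab at that angle (it springs back if let go). Keep off the mirror glass and leave the other things on the bench where they are.

Things in the scene. Friction and masses are not known exactly. Their poses are not given: they have to be found in the camera images.
- pot: Loose hollow turned wooden pot painted blue, 92 dia, 75 tall, about 0.2 kg, red dot on its -x side. Origin: centre of its underside, z up. Stiff upright bail of 6 dia wire: its level top bar runs along y from -62 to +62, 145 above the underside, the middle 48 in a dark wooden sleeve of 13 dia (grip here). Its sides go down at y = -62, +62 to 98 high, then slant in to the rim.
- pot_grip (a point): Centre of the handle's sleeve, 145 straight above the pot's underside; axes as the pot's.
- pot_dot (a point): Centre of the red dot (22 dia), 48 out along the pot's -x, 32 above its underside.
- hook: Fixed twin hook stand; origin on the table below the seat. Two brass prongs (8 dia) at y = -36, +36 run from a crossbar at x = +90 (246 high) down to their lowest place at x = 0 (centre 228 high), then up to open tips at x = -20 (top 254 high). Post 16 dia at x = +90, base 100 square. The handle bar lies across both prongs, one on each side of the sleeve.
- hook_seat (a point): Where the handle's middle (pot_grip) comes when the pot hangs at the lowest place: midway between the prongs, 235 above the table. Axes as the hook's: x from the open tips towards the post, y across the prongs. Hung right way round, the pot's x points about along this x. The bar may rest somewhat farther along x.
- rig: Fixed inspection rig. Origin on the table, on the mirror's upright pivot axis. A grey base 360 x 90 x 12 runs along its x from -50 to +310; the black camera (50 cube on a post) at x = 265 to 315, top 155 high, its lens at x = 243, 130 high, looks along -x at the mirror.
- mirror_axis (a point): Where to grip: on the mirror's pivot axis, 195 above the table; axes as the rig's (does not turn). Mirror 74 square in a black frame 94 to 168 high, glass towards the camera; above it the orange tab, 175 to 217 high, 44 long in the mirror's plane, 10 thick, centred on the axis. At rest its length lies along the rig's y, its thickness along the rig's x.
- mirror: The turning mirror: frame, glass (64 square, on its +x side, centre 131 high, not to be touched) and tab. Origin on the pivot axis at the table, z up, x = the way it faces. At rest x points at the camera (rig's x). A light spring (0.08 N m/rad) returns it there; it turns up to 0.9 rad each way. To show what lies at angle a (from the pivot, measured from the camera's direction) turn it a/2.
- sight (a point): On the pivot axis, 130 above the table, turning with the yellow pointer (100 long, 36 high) under the mirror, which is geared 2:1: it turns by twice the mirror's turn. Its x is the camera's line of sight after reflection: the camera sees the dot mid-mirror when this x passes through the dot. At rest it points at the camera.
- spindle0: Bystander: raw wood turned spindle, 150 tall, 34 wide, standing at the back. Not to be moved.
- spindle1: Bystander: second such spindle. Not to be moved.
- spindle2: Bystander: third such spindle. Not to be moved.
- paint_red: Bystander: red paint bottle, 130 tall, 44 wide. Not to be moved.
- paint_blue: Bystander: blue paint bottle, 130 tall, 44 wide. Not to be moved.
- screwdriver: Bystander: red screwdriver lying on the table. Not to be moved.
- brush: Bystander: brush lying on the table. Not to be moved.
Things that resemble listed ones, but are neither listed nor needed, are in the scene too. What is shaped like the pot but green or turquoise is not meant.

How it is judged:
By the outcome, as a careful person would: the job done as asked, in the order asked, and still so for the second after the job is handed in, while the arm keeps its last pose, push and grip.
It also fails if it takes over 54 s, if anything falls off the work surface, if the arm or the gripper's body presses on something with over 40 N, if the wrist force passes 120 N, or if a joint passes its speed limit or range.

## Robot

A 6-joint arm with a two-finger parallel gripper is mounted at the origin on the work surface. World frame = base frame: x ahead of the robot, y to its left, z up, the work surface at z = 0. Lengths are in m, angles in rad, forces in N, time in s.
With the tool pointing down it reaches from about 0.375 to 0.925 m from the base axis. Payload 5.7 kg.
Tool frame: the origin (TCP) lies midway between the tips of the shut fingers; the grasp point (between the pads) lies 19 mm behind it; x points along the fingers, z is the direction in which the jaws open and shut, and the axes are right-handed (so a half turn about x gives the same grasp; the last joint's range is limited). The gripper opens to 85 mm and grips with 20 to 120 N. Pads are 22 mm wide; open, the fingers measure 114 mm over their backs; the gripper's body (76 mm by 85 mm) begins 54 mm behind the grasp point. The pads swing forward as they close: fully open they stand 13 mm farther back than shut.
Start: joints at [-1.359, 0.359, 1.51, -0, 1.272, -0.115], TCP at [0.193, -0.568, 0.231] pointing down, gripper open.
Joint ranges: [-2.97, 2.97], [-1.01, 2.36], [0.21, 2.38], [-0.96, 4.11], [0.2, 2.71], [-2.98, 2.98]. Speed limits (rad/s): [2.39, 2.39, 3.14, 3.14, 3.14, 3.14].

## Interface

Orientations are given as a unit quaternion [x, y, z, w].
In Python, from bench import r gives the robot as it stands.
- The arm moves only by the shell command python3 -m pendant 'ROWS' [FORCE]. ROWS is text: rows parted by semicolons, each of 7 numbers parted by spaces: the shift along the world's x, y, z in cm, then the turn, a rotation vector about the world's x, y, z in degrees, then the finger opening in cm, from 0 to 8.54. In form: dx dy dz ax ay az claw; .... A call has exactly 10 rows; each row is the pose to reach, as a shift and turn from the pose commanded when the call began; what a row does not reach only later rows make up. A row lasts 1/10 s, in which the tool goes at most 50 mm and 8.59 degrees, less where a joint would pass 70% of its speed; a pose out of reach is approached as far as the arm can. A call with a gripper value outside its range is refused whole. The fingers move at their own pace and stop on an object; FORCE is the grip in N (left out, the last holds). Time passes only in rows, so rows that repeat a pose let the fingers close, or fill a call up. It gives the time, the measured TCP pose, the force and the opening at its end, in the units of the state.
- r.get_state(): the state, without advancing time (a new reading comes with each control period).
- r.grab_frame(name): name is "scene" or "top" or "wrist"; returns a dict with "pixels" (480x640x3 uint8, blue, green, red), "fx", "fy", "cx", "cy" (pixels), "R" (3x3) and "t" (3): a world point X has camera coordinates R X + t. Camera axes: x right, y down, z forward; pixel columns grow to the right and rows downward; lengths in m; the calibration is good to about 2 mm. A picture is of the moment at which its call begins. There is no depth.
- r.sign_off(): hands the job in, once; it reports no verdict.
Trained networks look in a picture, given as the dict that the camera call returned (one of the last four; its "shot" number tells which), for a name from the list of things; names that differ only in an ending like _2 or _b are one class to them, and where a whole thing is asked for, a point or a joint stands for the part that bears it (a point fixed in the world has none). Each returns a list of dicts, best first, with "p" (0 to 1); they miss things now and then, are a little off and sometimes report something else, mostly with a low value. They report only what shows in the picture. A call takes as long as a camera call. They do not tell look-alikes from the thing itself.
- r.find_in(picture, thing): "xyz" ([x, y, z] in m, in the coordinates of the camera as it stood for that picture, good to about 4 mm: the middle of the surface that is visible of it).
- r.regions_of(picture, thing): "mask" (480x640 bool, what is visible of it).
The state is a dict: "time_s": time; "joint_pos": joint angles; "joint_vel": joint speeds; "joint_torque": joint torques, N m; "eef_pos": TCP position; "ee_rot": TCP orientation; "force": force on the tool from outside, world axes, zero at the start; "ft_torque": the same for the moment, N m; "grip_width": finger opening in m.
Only numpy, scipy, OpenCV 4.12 (cv2) and the standard library are available. Lean on these libraries where they do the work, as an engineer would, in place of code of your own. Each camera call takes 0.05 s, during which the arm holds its last target.

## Working session

There is one attempt and no reset: what is moved stays moved. The work goes in short steps, Python scripts to look and compute and a shell command to move; the robot and the scene stay as the last step left them, time stands still between calls to the robot, and variables do not carry over. Pictures are saved under pics/ and viewed, and the job is handed in when it is done.

```bash
mkdir -p pics; ls
cat > h.py <<'E'
import numpy as np, cv2
from bench import r
def grab(n,f):
    p=r.grab_frame(n); cv2.imwrite('pics/'+f,p['pixels']); return p
def world(p,c): return np.array(p['R']).T@(np.array(c)-np.array(p['t']))
def proj(p,X):
    c=np.array(p['R'])@np.array(X)+np.array(p['t']); return (p['fx']*c[0]/c[2]+p['cx'],p['fy']*c[1]/c[2]+p['cy'])
def ray(p,u,v):
    R=np.array(p['R']);o=-R.T@np.array(p['t']); d=R.T@np.array([(u-p['cx'])/p['fx'],(v-p['cy'])/p['fy'],1]); return o,d
def atz(p,u,v,z):
    o,d=ray(p,u,v); return o+d*(z-o[2])/d[2]
E
python3 - <<'E'
from h import *
np.set_printoptions(precision=3,suppress=True)
for n in ['scene','top']:
    p=grab(n,n+'1.png')
    R=np.array(p['R']);print(n,'cam at',-R.T@np.array(p['t']))
    for t in ['pot','pot_dot','hook','rig','mirror','spindle0','paint_red','paint_blue','screwdriver','brush']:
        for d in r.find_in(p,t)[:4]:
            w=world(p,d['xyz']); print(t,round(d['p'],2),w,np.round(proj(p,w)))
print(r.get_state())
E
```

```text
pics
scene cam at [ 1.115 -0.794  0.911]
pot 0.93 [0.263 0.29  0.062] [309. 196.]
pot 0.9 [0.309 0.444 0.061] [348. 181.]
pot 0.75 [0.396 0.087 0.06 ] [303. 242.]
pot 0.59 [0.431 0.265 0.061] [348. 217.]
pot_dot 0.89 [0.265 0.288 0.06 ] [309. 197.]
pot_dot 0.87 [0.404 0.09  0.059] [306. 243.]
pot_dot 0.71 [0.306 0.447 0.061] [347. 180.]
pot_dot 0.67 [0.431 0.265 0.058] [348. 218.]
hook 0.95 [0.727 0.159 0.017] [418. 285.]
rig 0.94 [ 0.601 -0.218  0.01 ] [293. 355.]
rig 0.28 [ 0.606 -0.447  0.082] [218. 406.]
spindle0 0.59 [ 0.707 -0.406  0.084] [272. 418.]
paint_red 0.49 [0.694 0.386 0.085] [447. 220.]
paint_blue 0.89 [0.735 0.324 0.068] [450. 240.]
paint_blue 0.19 [0.694 0.388 0.087] [448. 219.]
screwdriver 0.73 [ 0.447 -0.405  0.021] [185. 374.]
brush 0.7 [0.548 0.43  0.021] [408. 215.]
top cam at [0.368 0.011 1.659]
pot 0.86 [0.391 0.102 0.061] [288. 276.]
pot 0.66 [0.417 0.28  0.059] [221. 266.]
pot 0.59 [0.299 0.457 0.059] [153. 311.]
pot 0.57 [0.258 0.301 0.062] [212. 327.]
pot_dot 0.97 [0.257 0.298 0.061] [213. 328.]
pot_dot 0.91 [0.424 0.28  0.062] [221. 264.]
pot_dot 0.89 [0
[... 286 characters left out ...]
7] [497. 175.]
spindle0 0.59 [ 0.593 -0.433  0.099] [496. 198.]
paint_red 0.73 [0.689 0.389 0.087] [179. 162.]
paint_blue 0.78 [0.719 0.33  0.085] [202. 151.]
screwdriver 0.81 [ 0.444 -0.399  0.024] [476. 257.]
brush 0.63 [0.552 0.436 0.016] [167. 217.]
{'time_s': 1.1, 'joint_pos': array([-1.359,  0.359,  1.51 , -0.   ,  1.272, -0.115]), 'joint_vel': array([ 0.002, -0.002, -0.001, -0.001,  0.002, -0.002]), 'joint_torque': array([  0.   , -52.761, -27.905,  -0.   ,   0.002,  -0.   ]), 'eef_pos': array([ 0.193, -0.568,  0.231]), 'ee_rot': array([ 0.412,  0.575, -0.412,  0.575]), 'force': array([0.917, 0.755, 0.087]), 'ft_torque': array([0.001, 0.038, 0.028]), 'grip_width': 0.08542241567381996}
```

View pics/scene1.png

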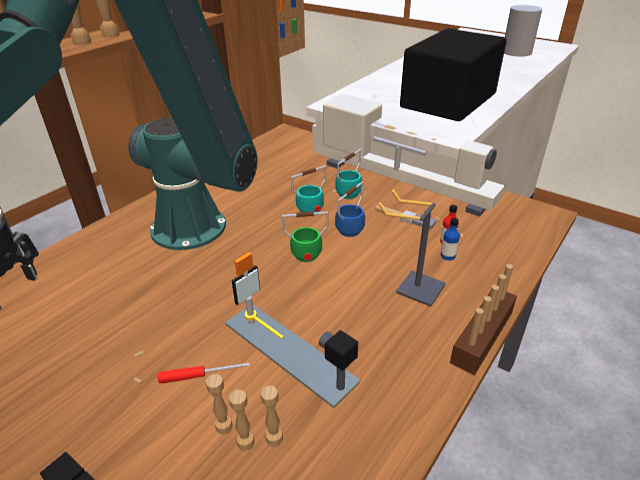

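View pics/top1.png

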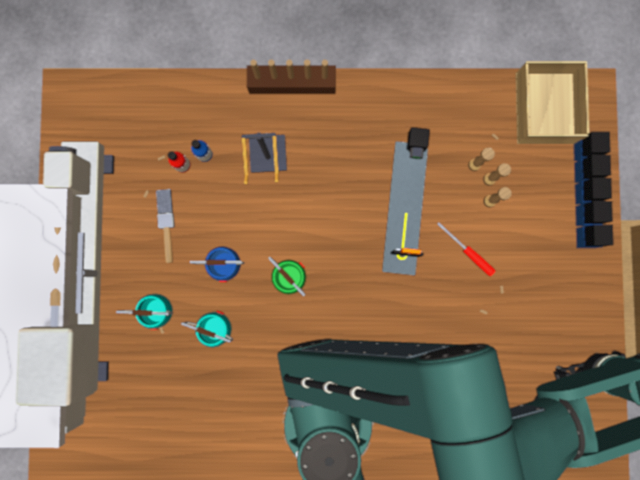

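Run:
```python
import cv2,numpy as np
a=cv2.imread('pics/scene1.png')[130:290,260:500]; b=cv2.imread('pics/top1.png')[120:350,120:440]
cv2.imwrite('pics/c1.png',cv2.resize(a,(795,530),interpolation=2));cv2.imwrite('pics/c2.png',cv2.resize(b,(800,575),interpolation=2))
```

```text
(no output)
```

View pics/c1.png

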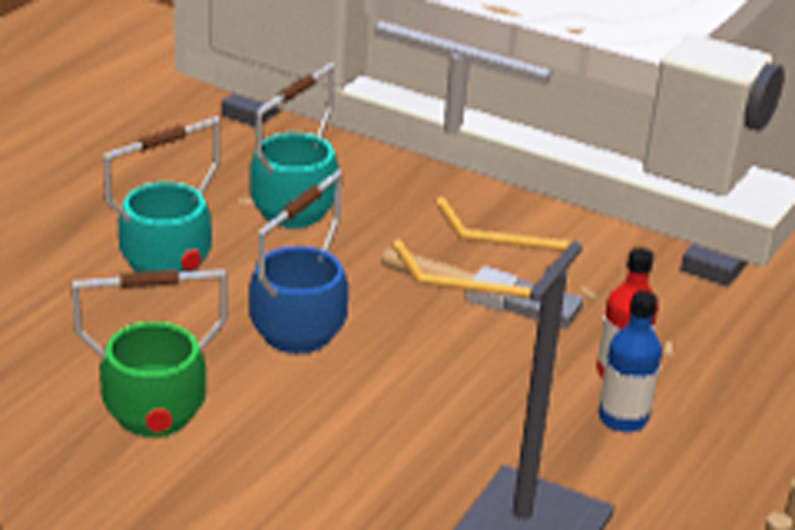

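View pics/c2.png

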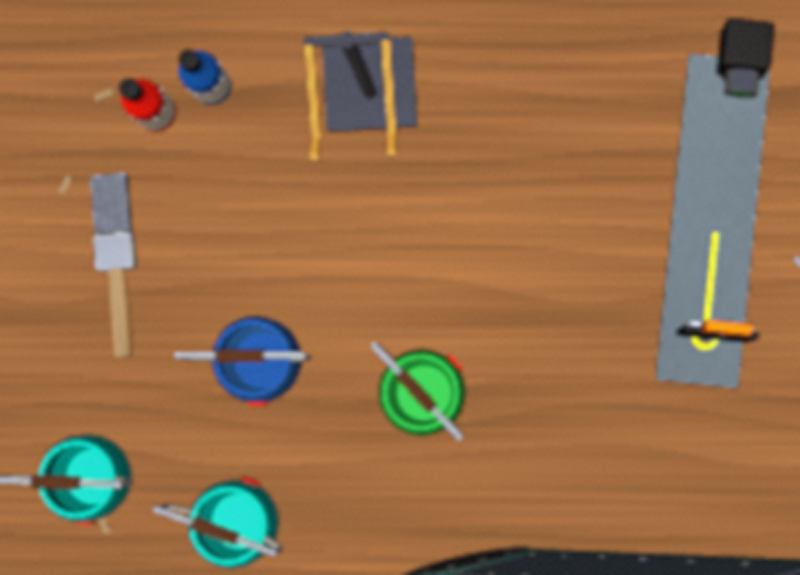

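The candidates shaped like the pot, in the scene picture, are blue (349,220), green (306,243), turquoise (309,198) and turquoise (348,183). Only the one at (349,220) is blue. In the top view it is at (222,264), with a red dot just visible at its robot side (223,282). The crop confirms this. Next I'll measure from pixels.

Run:
```python
from h import *
from scipy.spatial.transform import Rotation as Ro
np.set_printoptions(precision=4,suppress=True)
p=r.grab_frame('top')
m=r.regions_of(p,'hook');print([ (round(d['p'],2),d['mask'].sum()) for d in m])
print('fx',p['fx'])
c=lambda u,v:(120+u*.4,120+v*.4)
def P(n,u,v,z): print(n,atz(p,*c(u,v),z))
P('potL',178,355,.145);P('potR',306,356,.145);P('sleeveL',216,355,.15);P('sleeveR',264,355,.15);P('pot rim c',257,357,.075);P('dot',257,404,.032)
P('tipL',314,157,.25);P('tipR',391,153,.25);P('cbL',309,43,.246);P('cbR',387,41,.246)
P('tabL',704,327,.217);P('tabR',757,329,.217);P('baseTL',689,55,.012);P('baseBL',657,378,.012);P('baseBR',738,387,.012);P('point',715,234,.036);P('cam',747,38,.155)
s=r.get_state();print(Ro.from_quat(s['ee_rot']).as_matrix(),s['time_s'])
w=grab('wrist','w1.png');R=np.array(w['R']);print('wrist cam',-R.T@np.array(w['t']),R)
```

```text
[(0.78, np.int64(1490))]
fx 609.2203763532375
potL [0.4252 0.3393 0.145 ]
potR [0.4244 0.2118 0.145 ]
sleeveL [0.4251 0.3005 0.15  ]
sleeveR [0.4252 0.2528 0.15  ]
pot rim c [0.4259 0.2721 0.075 ]
dot [0.3773 0.2785 0.032 ]
tipL [0.6066 0.1925 0.25  ]
tipR [0.6104 0.1205 0.25  ]
cbL [0.7157 0.1989 0.246 ]
cbR [0.7177 0.1253 0.246 ]
tabL [ 0.4499 -0.1749  0.217 ]
tabR [ 0.4481 -0.2251  0.217 ]
baseTL [ 0.7603 -0.1872  0.012 ]
baseBL [ 0.4063 -0.1502  0.012 ]
baseBR [ 0.3968 -0.2376  0.012 ]
point [ 0.56   -0.2108  0.036 ]
cam [ 0.7435 -0.2282  0.155 ]
[[-0.      0.9471  0.3211]
 [ 0.0002  0.3211 -0.9471]
 [-1.      0.     -0.0002]] 1.2
wrist cam [ 0.2704 -0.5418  0.3739] [[ 0.3202 -0.9473 -0.0002]
 [-0.8974 -0.3034  0.3203]
 [-0.3035 -0.1024 -0.9473]]
```

```bash
python3 -m pendant '2 4 2 0 0 7 8.5; 5 8 5 0 0 14 8.5; 9 12 8 0 0 21 8.5; 13 16 10 0 0 28 8.5; 17 20.5 11 0 0 35 8.5; 20 25 11 0 0 42 8.5; 22.5 29.5 11 0 0 50 8.5; 24 34 11 0 0 57 8.5; 25 39 11 0 0 64 8.5; 25.5 44 11 0 0 71.3 8.5' 60
```

```text
time_s: 2.25
eef_pos: [0.44, -0.169, 0.3413]
ee_rot: [-0.002, 0.707, 0.002, 0.707]
force: [0.9, 0.7, 0.4]
grip_width: 0.0855
```

```bash
python3 -m pendant '0 4.8 0 0 0 0 8.5; -0.3 9.6 0 0 0 0 8.5; -0.6 14.4 0 0 0 0 8.5; -1 19.2 0 0 0 0 8.5; -1.3 24 0 0 0 0 8.5; -1.6 28.8 0 0 0 0 8.5; -2 33.4 -2 0 0 0 8.5; -2.3 37.5 -4.5 0 0 0 8.5; -2.3 40.4 -7.5 0 0 0 8.5; -2.3 40.4 -10 0 0 0 8.5'
python3 - <<'E'
from h import *
np.set_printoptions(precision=4,suppress=True)
w=grab('wrist','w2.png');print(r.get_state()['eef_pos'])
for d in r.find_in(w,'pot_grip')[:3]+r.find_in(w,'pot')[:3]: print(d['p'],world(w,d['xyz']))
for X in [(.425,.300,.145),(.425,.276,.145),(.425,.252,.145)]: print(proj(w,X))
E
```

```text
time_s: 3.25
eef_pos: [0.4157, 0.2367, 0.24]
ee_rot: [-0.001, 0.707, 0.002, 0.707]
force: [0.4, -1.8, -0.7]
grip_width: 0.0846
[0.4131 0.234  0.2361]
0.92 [0.4267 0.2809 0.068 ]
0.92 [0.2463 0.3016 0.0628]
0.91 [0.3912 0.1005 0.0628]
0.92 [0.2534 0.3074 0.0663]
0.87 [0.4266 0.281  0.0713]
0.61 [0.3946 0.0963 0.0631]
(np.float64(344.6613053039569), np.float64(135.46270450439422))
(np.float64(343.9994476425525), np.float64(175.77607953957482))
(np.float64(343.3786535547693), np.float64(213.58829557908746))
```

View pics/w2.png

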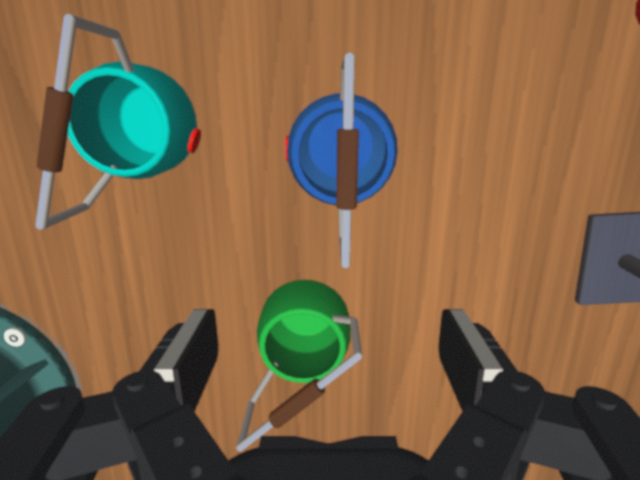

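The blue pot is at (343,148). Its bar runs from (349,55) to (346,265), the sleeve spans rows 130–208, and the dot is at (287,148) on the robot's side. The arm stopped 4 cm short because the commanded pose was clipped, so I'll work from measured poses.

Run:
```python
from h import *
np.set_printoptions(precision=4,suppress=True)
w=r.grab_frame('wrist')
for n,u,v,z in [('e1',349,56,.145),('e2',346,265,.145),('s1',348,130,.148),('s2',347,208,.148),('rim',342,149,.075)]: print(n,atz(w,u,v,z))
s=r.get_state();print(s['eef_pos'],s['joint_pos'],s['time_s'])
```

```text
e1 [0.4255 0.3391 0.145 ]
e2 [0.4258 0.2128 0.145 ]
s1 [0.4255 0.2994 0.148 ]
s2 [0.4257 0.2525 0.148 ]
rim [0.4245 0.2801 0.075 ]
[0.4159 0.2331 0.2413] [ 0.3659  0.1706  1.752  -0.0002  1.22    0.3654] 3.45
```

```bash
python3 -m pendant '0.5 2 0 0 0 0 8.5; 1 4.3 0 0 0 0 8.5; 1 4.3 -2 0 0 0 8.5; 1 4.3 -5 0 0 0 8.5; 1 4.3 -8 0 0 0 8.5; 1 4.3 -10.5 0 0 0 8.5; 1 4.3 -11.5 0 0 0 8.5; 1 4.3 -11.5 0 0 0 5; 1 4.3 -11.5 0 0 0 2; 1 4.3 -11.5 0 0 0 0.5' 60
python3 -m pendant '0 0 0 0 0 0 0; 0 0 0 0 0 0 0; 0 0 0 0 0 0 0; 0 0 0 0 0 0 0; 0 0 0 0 0 0 0;0 0 0 0 0 0 0; 0 0 0 0 0 0 0; 0 0 1 0 0 0 0; 0 0 2 0 0 0 0; 0 0 3 0 0 0 0' 60
python3 - <<'E'
from h import *
w=grab('wrist','w3.png')
w=grab('top','t3.png')
w=grab('scene','s3.png')
E
```

```text
time_s: 4.45
eef_pos: [0.4274, 0.2767, 0.1277]
ee_rot: [0.0, 0.706, 0.0, 0.708]
force: [0.8, 0.7, -0.3]
grip_width: 0.0437
time_s: 5.45
eef_pos: [0.4257, 0.2762, 0.1568]
ee_rot: [-0.0, 0.707, 0.0, 0.707]
force: [0.2, -0.3, -2.4]
grip_width: 0.0111
```

View pics/w3.png

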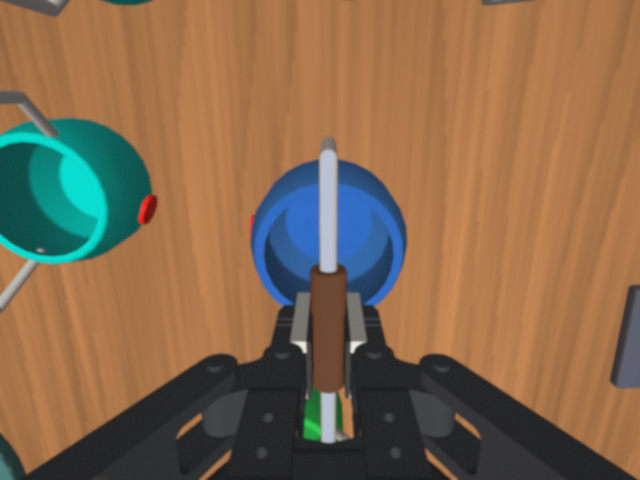

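View pics/s3.png

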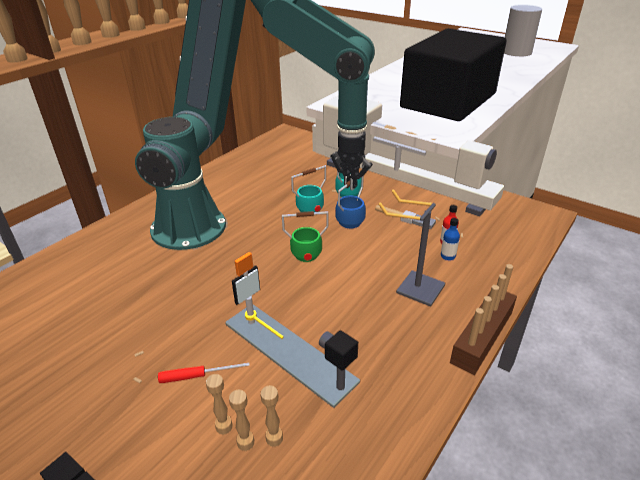

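The sleeve is gripped at (328,325), the pot hangs level, and the dot is still on the robot's side. Next I'll lift it and carry it to just in front of the prong tips.

```bash
python3 -m pendant '0 0 3 0 0 0 0; 0 0 6.5 0 0 0 0; 1 -1 10 0 0 0 0; 2.5 -3 12.5 0 0 0.5 0; 4.5 -5 12.5 0 0 1 0; 6.5 -7.5 12.5 0 0 2 0; 8.5 -9.8 12.5 0 0 3 0; 10 -11.3 12.5 0 0 3 0; 10.4 -11.9 12.5 0 0 3 0; 10.4 -11.9 12.5 0 0 3 0'
python3 - <<'E'
from h import *
np.set_printoptions(precision=4,suppress=True)
w=grab('wrist','w4.png')
t=grab('top','t4.png')
cv2.imwrite('pics/t4c.png',cv2.resize(t['pixels'][110:300,200:440],(800,633)[0:1]+(600,),interpolation=2))
E
```

```text
time_s: 6.6
eef_pos: [0.5298, 0.1567, 0.2804]
ee_rot: [-0.018, 0.707, 0.018, 0.706]
force: [0.0, 0.6, -2.1]
grip_width: 0.0109
```

View pics/w4.png

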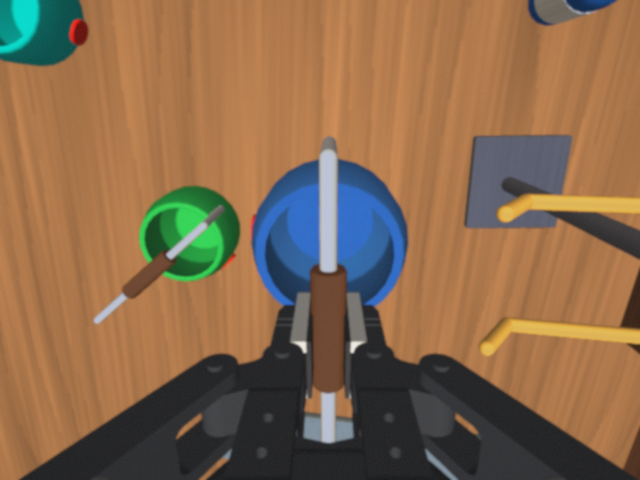

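View pics/t4c.png

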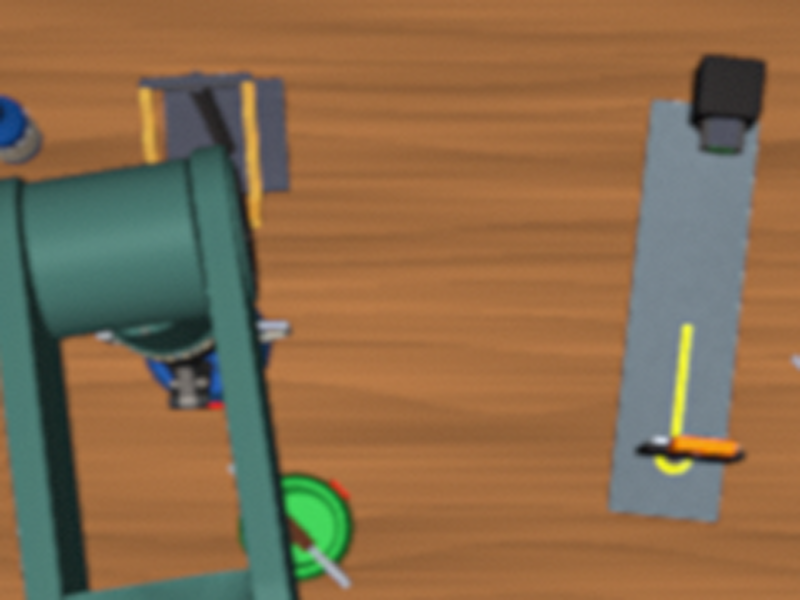

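The prong tips are at (505,213) and (488,347), the low bends at (534,203) and (513,326), and the prongs run on to the right edge at (640,205) and (640,338).

Run:
```python
from h import *
np.set_printoptions(precision=4,suppress=True)
w=r.grab_frame('wrist')
for n,u,v,z in [('t1',505,213,.252),('t2',488,347,.252),('b1',534,203,.228),('b2',513,326,.228),('p1',636,205,.24),('p2',636,337,.24),('gripcheck s',328,266,.3)]: print(n,atz(w,u,v,z))
s=r.get_state();print(s['eef_pos'],s['joint_pos'])
```

```text
t1 [0.6071 0.1963 0.252 ]
t2 [0.6124 0.1252 0.252 ]
b1 [0.6325 0.1962 0.228 ]
b2 [0.6364 0.1238 0.228 ]
p1 [0.6752 0.2005 0.24  ]
p2 [0.6976 0.1277 0.24  ]
gripcheck s [0.5271 0.1867 0.3   ]
[0.5289 0.158  0.2807] [0.1648 0.2482 1.5458 0.0006 1.3488 0.1112]
```

```bash
python3 -m pendant '1 0.1 -0.5 0 0 0 0; 2.5 0.1 -1 0 0 0 0; 4.5 0.2 -1.5 0 0 0 0; 6.5 0.2 -2 0 0 0 0; 8.5 0.2 -2 0 0 0 0; 10 0.2 -2 0 0 0 0; 10.9 0.2 -2 0 0 0 0; 10.9 0.2 -2.5 0 0 0 0; 10.9 0.2 -3.5 0 0 0 0; 10.9 0.2 -4.5 0 0 0 0'
python3 - <<'E'
from h import *
w=grab('wrist','w5.png')
E
```

```text
time_s: 7.75
eef_pos: [0.6381, 0.1593, 0.2349]
ee_rot: [-0.019, 0.707, 0.019, 0.706]
force: [-0.2, -1.0, -1.8]
grip_width: 0.011
```

View pics/w5.png

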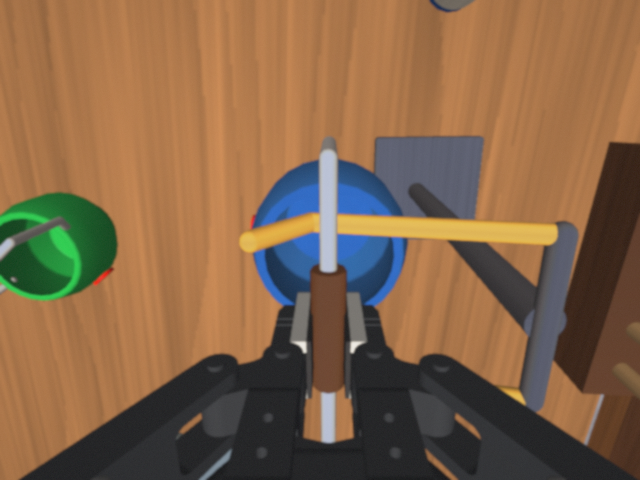

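The far prong passes under the bar at (328,223), just past its bend at (318,222). It lies between the sleeve end and the bail's corner. I'll lower the pot now.

```bash
python3 -m pendant '0 0 -0.4 0 0 0 0; 0 0 -0.8 0 0 0 0; 0 0 -1.1 0 0 0 0; 0 0 -1.3 0 0 0 0; 0 0 -1.5 0 0 0 0; 0 0 -1.6 0 0 0 0; 0 0 -1.7 0 0 0 0; 0 0 -1.8 0 0 0 0; 0 0 -1.8 0 0 0 0; 0 0 -1.8 0 0 0 0'
python3 - <<'E'
from h import *
w=grab('wrist','w6.png');s=grab('scene','s6.png')
cv2.imwrite('pics/s6c.png',cv2.resize(s['pixels'][140:320,300:540],(800,600),interpolation=2))
print(r.get_state()['force'])
E
```

```text
time_s: 8.8
eef_pos: [0.6392, 0.1593, 0.2184]
ee_rot: [-0.019, 0.707, 0.019, 0.707]
force: [-0.9, 0.0, 1.4]
grip_width: 0.011
[-0.35531803  0.30560645  0.70495282]
```

View pics/s6c.png

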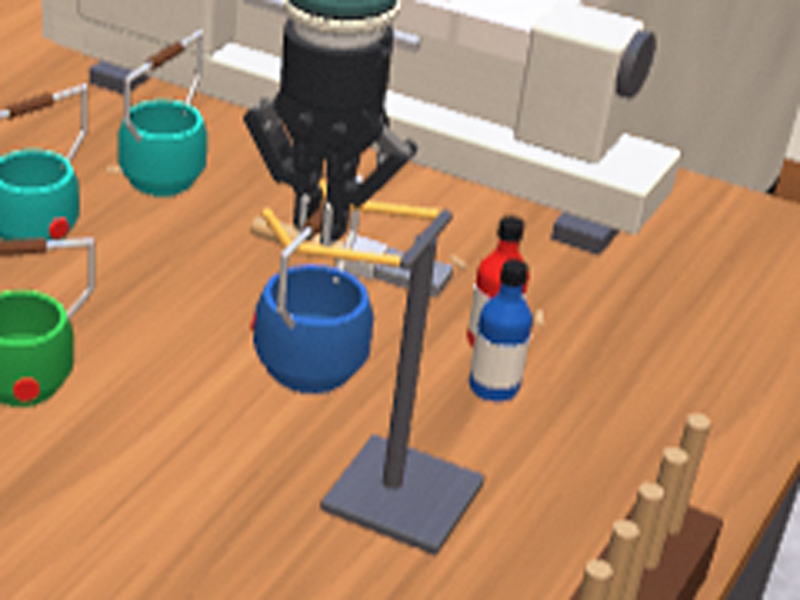

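The bar rests on both prongs, and the vertical force went from −2 N to about +1 N. The dot's edge shows on the tip side at crop (254,320). I'll release it and then rise.

```bash
python3 -m pendant '0 0 -0.1 0 0 0 0; 0 0 -0.1 0 0 0 1.2; 0 0 -0.1 0 0 0 1.6; 0 0 -0.1 0 0 0 2.2; 0 0 -0.1 0 0 0 3.5; 0 0 -0.1 0 0 0 5; 0 0 -0.1 0 0 0 6; 0 0 -0.1 0 0 0 6; 0 0 -0.1 0 0 0 6; 0 0 -0.1 0 0 0 6'
python3 - <<'E'
from h import *
w=grab('wrist','w7.png');s=grab('scene','s7.png')
cv2.imwrite('pics/s7c.png',cv2.resize(s['pixels'][140:320,300:540],(800,600),interpolation=2))
E
```

```text
time_s: 9.9
eef_pos: [0.639, 0.1593, 0.217]
ee_rot: [-0.019, 0.707, 0.019, 0.707]
force: [-0.2, 0.7, -0.9]
grip_width: 0.0596
```

View pics/w7.png

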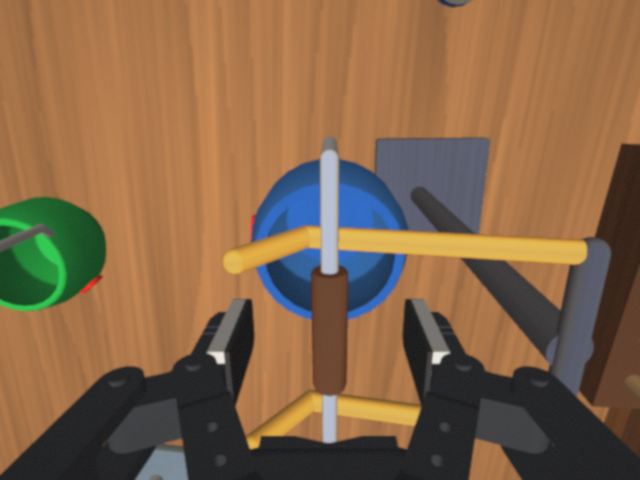

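View pics/s7c.png

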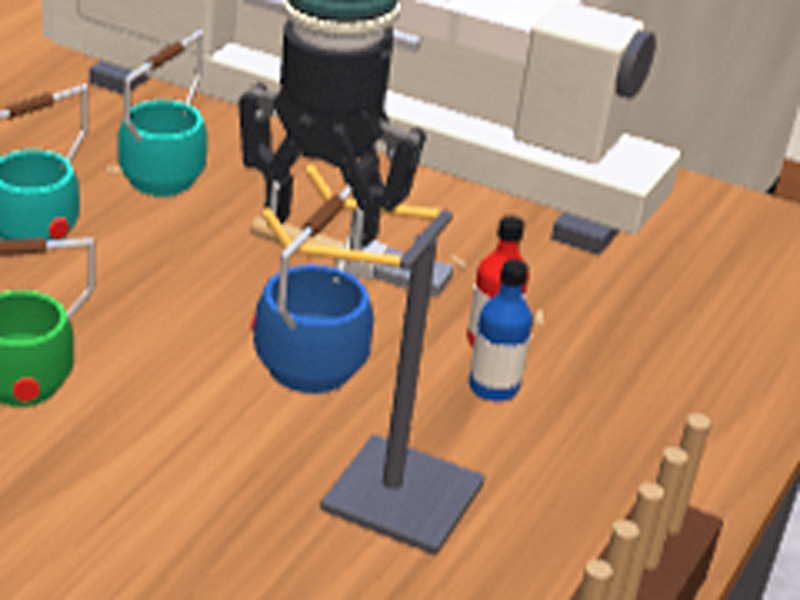

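The pot hangs free on both prongs, with its bar at (328,240) and (328,405) in the wrist view, and the fingers are clear. I'll rise and move to the mirror.

```bash
python3 -m pendant '0 0 1.5 0 0 0 6.5; 0 0 3.5 0 0 0 6.5; 0 0 7 0 0 0 6.5; 0 0 11 0 0 0 6.5; -1.5 -2 14 0 0 0 6.5; -4 -5.5 15 0 0 0 6.5; -6.5 -9.5 15 0 0 -1 6.5; -9 -13.5 15 0 0 -3 6.5; -11.5 -17.5 15 0 0 -5 6.5; -13.5 -21.5 15 0 0 -7 6.5'
python3 - <<'E'
from h import *
w=grab('top','t8.png');s=grab('scene','s8.png')
cv2.imwrite('pics/s8c.png',cv2.resize(s['pixels'][140:320,300:540],(800,600),interpolation=2))
cv2.imwrite('pics/t8c.png',cv2.resize(w['pixels'][110:300,200:440],(800,600),interpolation=2))
E
```

```text
time_s: 11.0
eef_pos: [0.5024, -0.0569, 0.3673]
ee_rot: [0.025, 0.707, -0.025, 0.707]
force: [1.1, -0.7, 0.5]
grip_width: 0.0651
```

View pics/s8c.png

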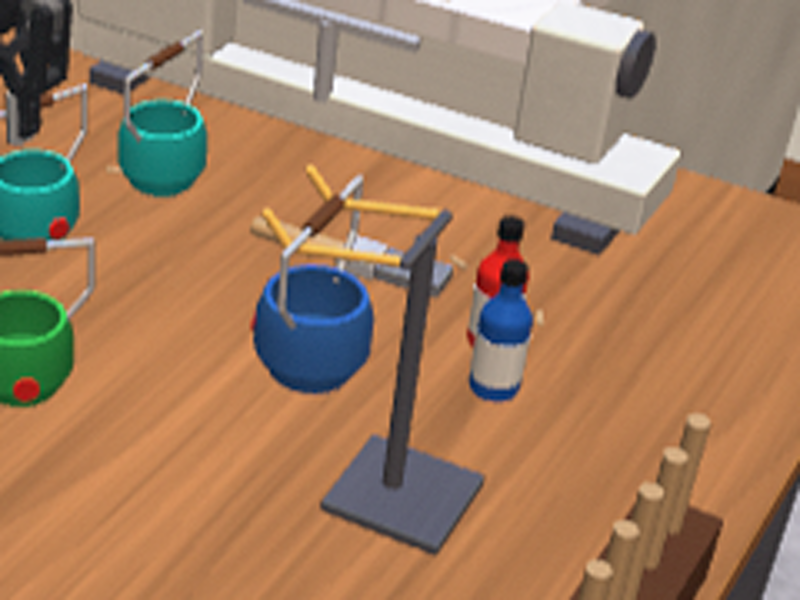

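View pics/t8c.png

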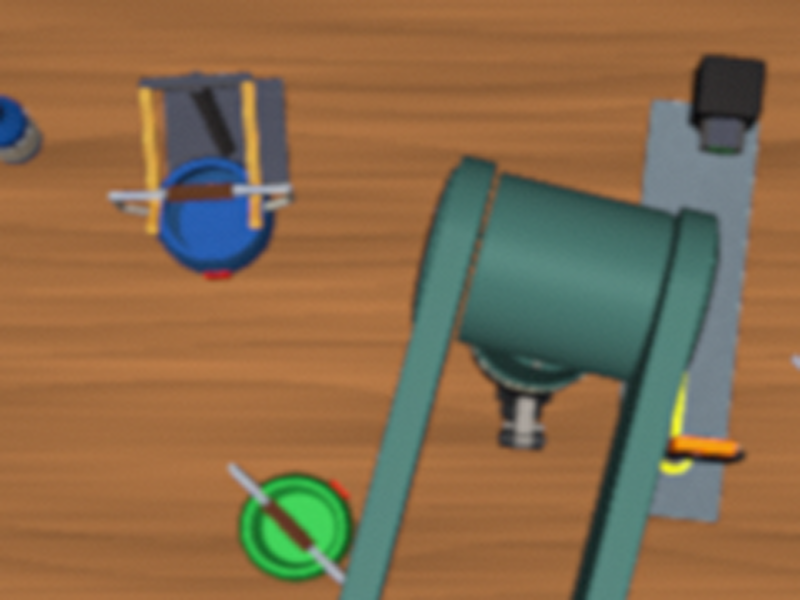

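The dot shows on the prongs' tip side at image (265,197), and the pot hangs on both prongs.

```bash
python3 -m pendant '-1 -3 0 0 0 -1 6.5; -2 -7 0 0 0 -2 6.5; -3 -11 -1 0 0 -2 6.5; -4 -15 -3 0 0 -2 6.5; -5 -18 -5 0 0 -2 6.5; -5.2 -19.3 -6.7 0 0 -2 6.5; -5.2 -19.3 -6.7 0 0 -2 6.5; -5.2 -19.3 -6.7 0 0 -2 6.5; -5.2 -19.3 -6.7 0 0 -2 6.5; -5.2 -19.3 -6.7 0 0 -2 6.5'
python3 - <<'E'
from h import *
np.set_printoptions(precision=4,suppress=True)
t=grab('top','t9.png');w=grab('wrist','w9.png')
print(r.get_state()['eef_pos'])
cv2.imwrite('pics/t9c.png',cv2.resize(t['pixels'][130:250,220:380],(800,600),interpolation=2))
print(atz(t,265.1,197.1,.124))
for d in r.find_in(t,'pot_dot'):
  print(d['p'],world(t,d['xyz']))
E
```

```text
time_s: 12.1
eef_pos: [0.453, -0.2481, 0.3012]
ee_rot: [0.036, 0.706, -0.037, 0.707]
force: [0.6, -1.1, 0.1]
grip_width: 0.0651
[ 0.4527 -0.2482  0.3009]
[0.5913 0.1587 0.124 ]
0.84 [0.3014 0.4577 0.064 ]
0.68 [0.3966 0.1049 0.0612]
0.56 [0.638  0.1624 0.154 ]
0.55 [0.2595 0.3001 0.0602]
```

View pics/w9.png

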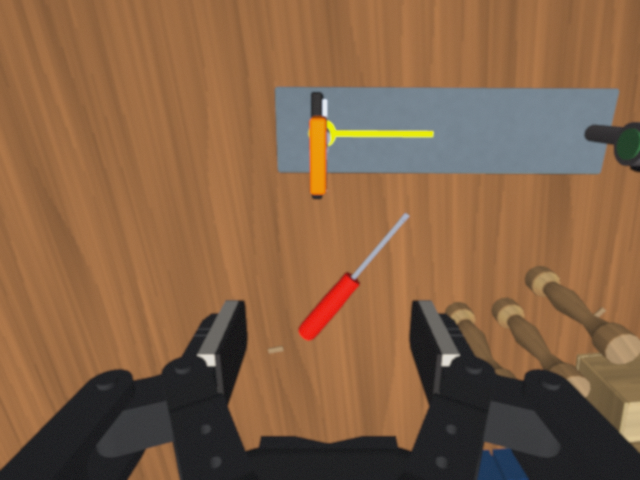

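View pics/t9c.png

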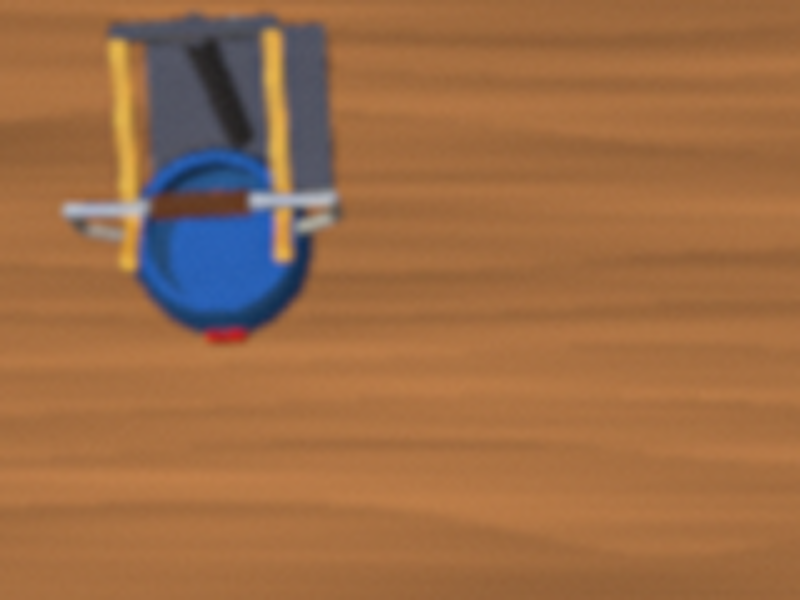

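In the wrist view the tab is at (318,157), the pointer runs from (335,133) to (433,134), and the base edges run from (276,88) to (617,89) and from (279,172) to (602,173).

Run:
```python
from h import *
np.set_printoptions(precision=4,suppress=True)
w=r.grab_frame('wrist')
D={}
for n,u,v,z in [('TL',275.5,88,.012),('TR',617,89,.012),('BL',278,172,.012),('BR',602,173,.012),('p0',340,133.5,.036),('p1',433,134.5,.036),('tabtop',317.5,117.5,.217),('tabbot',317.5,193,.217)]:
  D[n]=atz(w,u,v,z); print(n,D[n])
def yaw(a,b): d=D[b]-D[a]; return np.degrees(np.arctan2(d[1],d[0])),np.linalg.norm(d)
print(yaw('TL','TR'),yaw('BL','BR'),yaw('p0','p1'),yaw('tabbot','tabtop'))
print('tab mid',(D['tabbot']+D['tabtop'])/2,'base end mid',(D['TL']+D['BL'])/2)
for y in(-5.5,-6): 
  u=np.radians(y); print('axis',(D['TL']+D['BL'])[:2]/2+.05*np.array([np.cos(u),np.sin(u)]))
d=np.array([.591,.158])
for ax in [(.4505,-.1995),(.449,-.200),(.452,-.199)]:
  v=d-ax; print(np.degrees(np.arctan2(v[1],v[0])))
print(r.get_state()['eef_pos'])
```

```text
TL [ 0.4083 -0.1481  0.012 ]
TR [ 0.7603 -0.1858  0.012 ]
BL [ 0.3983 -0.2347  0.012 ]
BR [ 0.7554 -0.2731  0.012 ]
p0 [ 0.4699 -0.1986  0.036 ]
p1 [ 0.5636 -0.2094  0.036 ]
tabtop [ 0.4541 -0.1743  0.217 ]
tabbot [ 0.4493 -0.2168  0.217 ]
(np.float64(-6.11492433747075), np.float64(0.3540204768510164)) (np.float64(-6.149455838665616), np.float64(0.3591330364270334)) (np.float64(-6.563817848201937), np.float64(0.09434715483267958)) (np.float64(83.54613364119226), np.float64(0.042817229957611114))
tab mid [ 0.4517 -0.1955  0.217 ] base end mid [ 0.4033 -0.1914  0.012 ]
axis [ 0.4531 -0.1961]
axis [ 0.453  -0.1966]
68.54482620426181
68.36434447605963
68.72626333607262
[ 0.4524 -0.2483  0.3006]
```

```bash
python3 -m pendant '0 2.5 0 0 0 0 5.5; -0.1 5.1 0 0 0 0 4.5; -0.1 5.1 -2 0 0 0 4; -0.1 5.1 -5 0 0 0 4; -0.1 5.1 -8 0 0 0 4; -0.1 5.1 -10.5 0 0 0 4; -0.1 5.1 -12 0 0 0 4; -0.1 5.1 -12.3 0 0 0 4; -0.1 5.1 -12.3 0 0 0 4; -0.1 5.1 -12.3 0 0 0 4' 40
python3 - <<'E'
from h import *
w=grab('wrist','w10.png')
s=grab('scene','s10.png')
cv2.imwrite('pics/s10c.png',cv2.resize(s['pixels'][200:350,180:380],(800,600),interpolation=2))
E
```

```text
time_s: 13.3
eef_pos: [0.4518, -0.1981, 0.178]
ee_rot: [0.037, 0.706, -0.037, 0.707]
force: [-0.1, -1.0, 0.3]
grip_width: 0.04
```

View pics/w10.png

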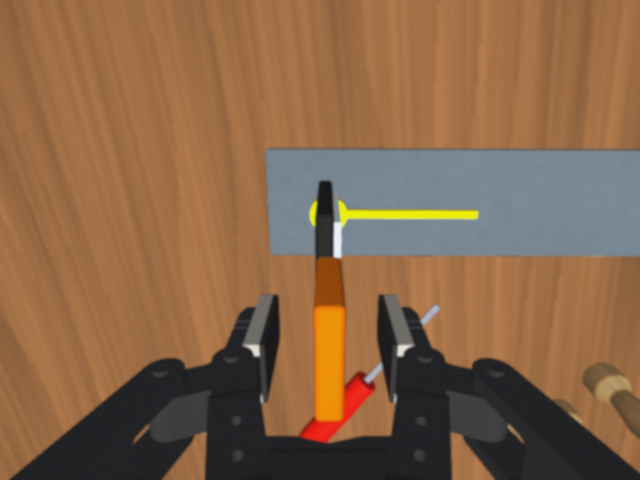

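View pics/s10c.png

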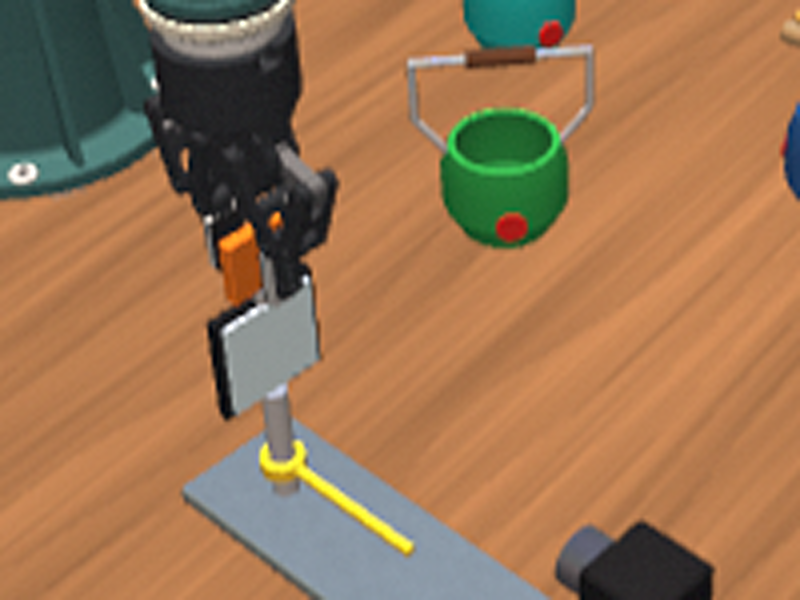

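The tab, top at (329,363), sits centred between the fingers, whose tips are above the frame. I'll close.

```bash
python3 -m pendant '0 0.1 0 0 0 0 3; 0 0.1 0 0 0 0 2; 0 0.1 0 0 0 0 1.3; 0 0.1 0 0 0 0 0.5; 0 0.1 0 0 0 0 0; 0 0.1 0 0 0 0 0; 0 0.1 0 0 0 0 0; 0 0.1 0 0 0 0 0; 0 0.1 0 0 0 0 0; 0 0.1 0 0 0 0 0' 40
```

```text
time_s: 14.4
eef_pos: [0.4521, -0.1969, 0.1774]
ee_rot: [0.037, 0.705, -0.037, 0.707]
force: [5.7, 1.5, 0.1]
grip_width: 0.0097
```

```bash
python3 -m pendant '0.05 0 0 0 0 5 0; 0.05 0 0 0 0 10 0; 0.05 0 0 0 0 15 0; 0.05 0 0 0 0 20 0; 0.05 0 0 0 0 25 0; 0.05 0 0 0 0 30 0; 0.05 0 0 0 0 34 0; 0.05 0 0 0 0 36.5 0; 0.05 0 0 0 0 37.4 0; 0.05 0 0 0 0 37.4 0' 40
python3 - <<'E'
from h import *
t=grab('top','t11.png');s=grab('scene','s11.png');w=grab('wrist','w11.png')
cv2.imwrite('pics/s11c.png',cv2.resize(s['pixels'][180:360,190:430],(800,600),interpolation=2))
cv2.imwrite('pics/t11c.png',cv2.resize(t['pixels'][120:300,230:470],(800,600),interpolation=2))
print(r.get_state()['force'])
E
```

```text
time_s: 15.4
eef_pos: [0.4526, -0.1968, 0.1774]
ee_rot: [-0.192, 0.68, 0.191, 0.681]
force: [4.3, 2.3, 1.4]
grip_width: 0.0097
[5.6070581  2.55905227 1.37211448]
```

View pics/s11c.png

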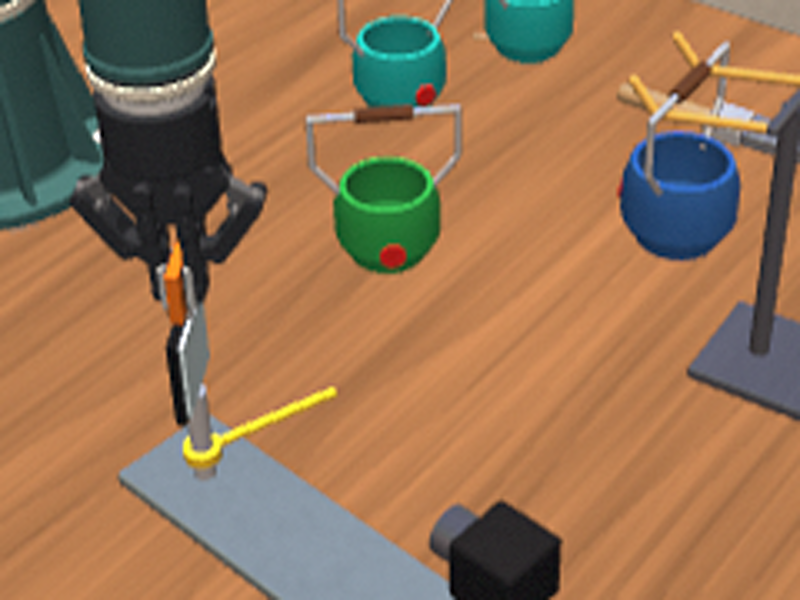

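View pics/t11c.png

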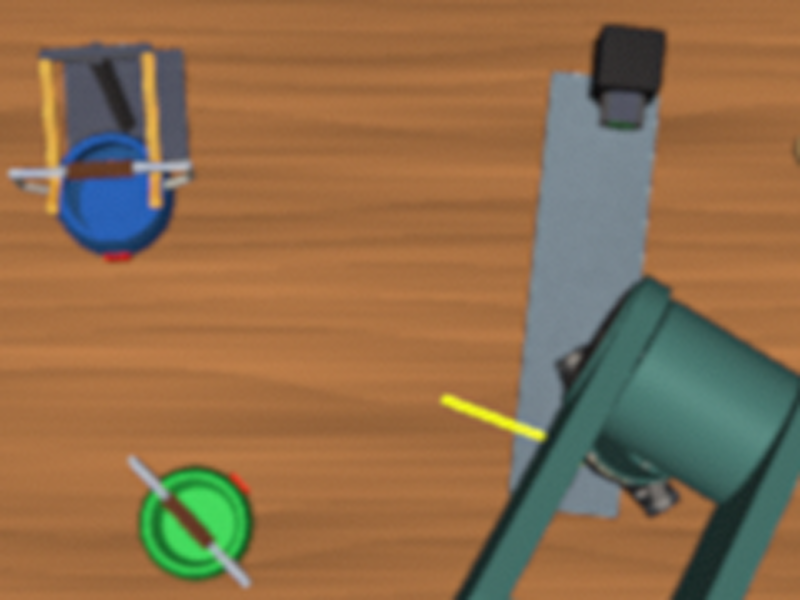

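View pics/w11.png

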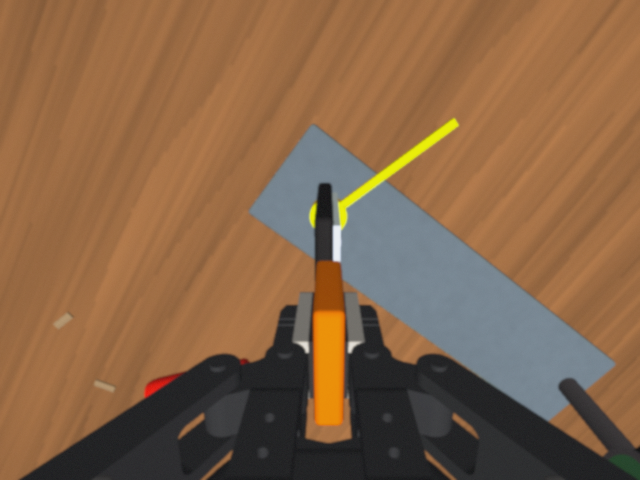

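The pointer runs from about (345,207) to (457,122) in the wrist view, and its free end is at (442,399) in the top crop. I'll compare its direction with the bearing of the dot.

Run:
```python
from h import *
np.set_printoptions(precision=4,suppress=True)
w=r.grab_frame('wrist');t=r.grab_frame('top')
# fit the pointer line by yellow pixels
def fit(p,lo):
  hsv=cv2.cvtColor(p['pixels'],cv2.COLOR_BGR2HSV)
  m=cv2.inRange(hsv,(26,150,120),(34,255,255)); n,l,st,_=cv2.connectedComponentsWithStats(m)
  best=max(range(1,n),key=lambda i:st[i,4]); ys,xs=np.nonzero(l==best)
  k=lo(xs); xs,ys=xs[k],ys[k]
  W=np.array([atz(p,x,y,.036) for x,y in zip(xs,ys)])[:,:2]
  c=W.mean(0);d=np.linalg.svd(W-c)[2][0]; d=d*np.sign(d[1])
  print(len(xs),'pointer dir',np.degrees(np.arctan2(d[1],d[0])),'through',c,'extent',W.min(0),W.max(0)); return c,d
for p,lo in((w,lambda x:x>356),(t,lambda x:(x<392)&(x>355))):
  c,d=fit(p,lo)
  for dot in [(.591,.158)]:
    v=np.array(dot)-c; print(' miss of line at dot',d[0]*v[1]-d[1]*v[0],' axis off',d[0]*(-.197-c[1])-d[1]*(.452-c[0]))
# red dot pixels top
hsv=cv2.cvtColor(t['pixels'],cv2.COLOR_BGR2HSV); m=(cv2.inRange(hsv,(0,140,90),(6,255,255))|cv2.inRange(hsv,(174,140,90),(180,255,255)))[185:205,255:280]
ys,xs=np.nonzero(m); u,v=xs.mean()+255,ys.mean()+185
print('dot px',u,v,len(xs),atz(t,u,v,.124)); print(r.get_state()['time_s'],r.get_state()['eef_pos'])
```

```text
1167 pointer dir 68.74177614844982 through [ 0.4782 -0.1292] extent [ 0.46   -0.1736] [ 0.4959 -0.0904]
 miss of line at dot -0.0009549401669060736  axis off -0.00012607080773163748
93 pointer dir 68.81999160220991 through [ 0.4768 -0.1313] extent [ 0.4596 -0.1701] [ 0.4916 -0.0955]
 miss of line at dot -0.0019223896823420406  axis off -0.0005730815156495088
dot px 264.53333333333336 196.53333333333333 15 [0.5927 0.1601 0.124 ]
15.65 [ 0.4526 -0.1968  0.1774]
```

The pointer's line passes within 2 mm of the dot in both views, and the tab is held. I'll hand the job in.

```bash
python3 -c "
from bench import r
s=r.get_state();print(s['time_s'],s['grip_width'],s['force']);print(r.sign_off())"
```

```text
15.65 0.00957302569489296 [4.81886091 1.62623296 0.33732864]
the job is handed in; nothing more can be done
None
```

The job is handed in at 15.65 s. The blue pot hangs by its handle on both prongs, released, with its red dot on the side of the open tips. I then gripped the mirror by its orange tab, turned it about 37° towards the pot, and am still holding it there.

- **Line of sight:** the yellow pointer's line passes within about 1 mm (wrist camera) and 2 mm (top camera) of the dot. My two dot estimates differ by about 2 mm, which is small against its 22 mm width.
- **Dot seen edge-on:** the dot faces roughly along the hook's −x, so the mirror views it quite obliquely, at about 68° by my estimate. I could not see through the bench camera itself, so I relied on the pointer.
- **Grip and force:** the fingers read 9.6 mm on the 10 mm tab. The wrist force at the end was about 5 N.
- **Other things:** I saw none of the other things on the bench moved in the pictures. I did not measure their positions again at the end.

No check failed. Early on, the arm stopped up to 4 cm short on two fast moves, so from then on I worked from its measured position.

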